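# Put the catch-locked pull-out tray away

## Task

The pull-out steel tray is locked out by the sprung catch at its side: put the tray away. Press the orange catch plate down with the fingertips and keep it down while you push the tray in by its blue thumb tab until the tray's stop lug is right past the brass pin, then let the catch spring up and push the tray fully home. Do not ram the tray against the raised pin; leave the coasters and trivet lying in the tray and the things around it where they stand, and pick nothing up.

Things in the scene. Friction and masses are not known exactly. Their poses are not given: they have to be found in the camera images.
- tray_unit: Fixed unit on the ledge: two steel runners 345 mm long, and over their far part a green tiled step (420 mm wide, 190 mm deep, top 84 mm above the ledge, its front edge 54 mm inwards (+x) of the origin). Origin on the ledge, midway between the runners; x axis: the direction in which the tray is pushed home (away from the robot), y: to the left, z: up. The unit stands turned by up to 0.2 rad; every direction below is in this frame.
- tray_out (a joint): How far the steel tray (300 mm deep along x, 240 mm wide, walls 31 mm above its floor, wall tops 45 mm above the ledge) is pulled out, m: 0 = fully home against its stop, grows as it comes out towards -x. It starts at 0.102 to 0.110; with the catch up it cannot go in past 0.100, where the stop lug meets the pin. The travel also ends at 0.125. The lug is wholly past the pin below 0.080. The tray runs with about 2.5 N of friction and stays where it is left.
- catch_down (a joint): How far the sprung catch (orange plate and brass pin in one) is pressed down, m: 0 = up, 0.010 = bottomed. It moves straight down, pushes back with 4 N at the top and 8.5 N at the bottom, and springs up when let go. The stop lug clears the pin from 0.0075 on.
- catch: The sprung catch, seen as its orange press plate: 88 mm along x, 44 mm along y, 4 mm thick, level, beside the tray's right (-y) wall with 6 mm between. Origin at the centre of its top face, 26 mm above the ledge when up. The pin stands near its inner (+x) end, its centre 36 mm inwards of the plate's centre and 8 mm nearer the tray, so the outer 75 mm of the plate are free for pressing.
- pin_top (a point): Centre of the top of the catch's upright brass locking pin, 10 mm in diameter, standing 10.5 mm above the orange plate and moving with it.
- lug_face (a point): Dark steel stop lug on the tray's right wall that runs into the pin: 10 mm along x, 32 mm along y, 12 mm high; its underside is 29 mm above the ledge, 3 mm above the raised plate. This point: the bottom edge of its inner (+x) face, mid-width.
- tab_face (a point): Centre of the outer (-x, robot-side) face of the blue thumb tab on the tray's right wall: an upright plate 4 mm thick along x, 46 mm along y, from 38.5 to 62 mm above the ledge. It stands over the orange plate, 32 mm outwards (-x) of the stop lug's inner face, passes above the raised pin, and goes in with the tray.
- tray_lip (a point): Middle of the front face of the tray's front lip (240 mm wide along y, 6 mm high), 42 mm above the ledge; moves with the tray. The face looks to -x and is what one pushes to send the tray home.
- tray: The steel tray, its origin at the centre of the inner floor, 14 mm above the ledge; moves as it slides; axes as the unit's.
- coaster0: Cork coaster, 90 mm in diameter, 6 mm thick, lying in the tray. Origin at the centre of its underside.
- coaster1: The second cork coaster, the same.
- trivet: Folded wooden trivet lying in the tray, 180 x 44 x 14 mm. Origin at the centre of its underside.
- tagine: Red-glazed tagine with its cone lid on, 240 mm in diameter, 217 mm tall, on the ledge to one side of the unit. Origin at the centre of its underside.
- tea_tray: Round stainless tea tray, 240 mm in diameter, rim 17 mm, with two tea glasses fixed to it (85 mm high), on the ledge on the other side of the unit. Origin at the centre of its underside.
- salt_cellar: Glass salt cellar with a hinged steel lid, 75 mm in diameter, about 71 mm tall, standing on the tiled step. Origin at the centre of its underside.
Mind the look-alikes: they are no part of the job. What is shaped like the coaster1 but purple is not meant.

How it is judged:
By the outcome, as a careful person would: the job done as asked, in the order asked, and still so for the second after the job is handed in, with the robot touching nothing.
It also fails if it takes over 42 s, if anything falls off the work surface, if the arm or the gripper's body presses on something with over 40 N, if the wrist force passes 120 N, or if a joint passes its speed limit or range.

## Robot

A 7-joint arm with a two-finger parallel gripper is mounted at the origin on the work surface. World frame = base frame: x ahead of the robot, y to its left, z up, the work surface at z = 0. Lengths are in m, angles in rad, forces in N, time in s.
With the tool pointing down it reaches from about 0.425 to 0.875 m from the base axis. Payload 4.7 kg.
Tool frame: the origin (TCP) lies midway between the tips of the shut fingers; the grasp point (between the pads) lies 19 mm behind it (ctrl.grip_depth is the distance from the TCP to the grasp point, in m); z points along the fingers, y is the direction in which the jaws open and shut (so a half turn about z gives the same grasp; the last joint's range is limited). The gripper opens to 87 mm and grips with 3 to 60 N. Pads are 19 mm wide; open, the fingers measure 117 mm over their backs; the gripper's body (75 mm by 190 mm) begins 51 mm behind the grasp point.
Start: joints at [-1.17, 0.321, -0.07, 1.45, 0.023, 1.371, -0.057], TCP at [0.245, 0.602, 0.223] pointing down, gripper open.
Joint ranges: [-2.86, 2.86], [-0.3, 2.09], [-1.38, 1.24], [0.06, 2.45], [-1.56, 4.7], [0.09, 2.05], [-2.69, 2.69]. Speed limits (rad/s): [2.57, 2.57, 3.14, 3.14, 3.14, 3.14, 3.14].

## Interface

Orientations are given as a rotation vector (axis times angle).
In Python, from bench import ctrl gives the robot as it stands. The module is installed in compiled form; this text tells all that it offers.
- The arm moves only by the shell command python3 -m inch 'ROWS' [FORCE]. ROWS is JSON, a list of rows, each a list of 5 numbers: the opening, from -1 (shut) to 1 (fully open), so that 0 is half open, then the shift along the tool's x, y, z in mm, then the turn about the tool's z in rad. In form: [[fingers, tx, ty, tz, twist], ...]. A call has 1 to 5 rows; each row shifts and turns the pose as measured when the row begins, along the tool's axes as they then stand; what a row does not reach is not made up. A row lasts 1/8 s, in which the tool goes at most 62.5 mm and 10.7 degrees, less where a joint would pass 70% of its speed; a pose out of reach is approached as far as the arm can. A call is refused whole if a number of a shift passes 62.5 or a number of a turn 0.188, either way. A call with a gripper value outside its range is refused whole. The fingers move at their own pace and stop on an object; FORCE is the grip in N (left out, the last holds). Time passes only in rows, so rows that do not move let the fingers close. It gives the time, the measured TCP pose, the force and the opening at its end, in the units of the state.
- ctrl.get_state(): the state, without advancing time (a new reading comes with each control period).
- ctrl.get_image(name): name is "scene" or "top"; returns a dict with "color" (400x640x3 uint8, red, green, blue), "range_z" (400x640 float32, m along the optical axis (not along the pixel's ray), 0 where there is no reading), "K" (3x3 intrinsics, pixels), "distortion" ([k1, k2, p1, p2, k3] as OpenCV has them; the pictures are not rectified), "R" (3x3) and "t" (3): a world point X has camera coordinates R X + t. Camera axes: x right, y down, z forward; pixel columns grow to the right and rows downward; lengths in m; the calibration is good to about 2 mm. A picture is of the moment at which its call begins.
- ctrl.close_job(): hands the job in, once; it reports no verdict.
The state is a dict: "time": time; "joint_positions": joint angles; "qd": joint speeds; "joint_torque": joint torques, N m; "position": TCP position; "tool_rot": TCP orientation; "ft_force": force on the tool from outside, world axes, zero at the start; "torque": the same for the moment, N m; "grip_width": opening from 0.0 (shut) to 1.0 (fully open).
Only numpy, scipy, OpenCV 4.12 (cv2) and the standard library are available. Lean on these libraries where they do the work, as an engineer would, in place of code of your own. Each camera call takes 0.05 s, during which the arm holds its last target. There are 200 camera calls.

## Working session

There is one attempt and no reset: what is moved stays moved. The work goes in short steps, Python scripts to look and compute and a shell command to move; the robot and the scene stay as the last step left them, time stands still between calls to the robot, and variables do not carry over. Pictures are saved under pics/ and viewed, about 8 in all and at most 12, crops included, and the job is handed in when it is done.

```bash
mkdir -p pics; python3 - <<'E'
from bench import ctrl
import cv2,numpy as np
s=ctrl.get_state();print({k:np.round(v,3).tolist() for k,v in s.items()})
for n in("scene","top"):
    i=ctrl.get_image(n);np.savez(f"{n}0.npz",**i);cv2.imwrite(f"pics/{n}0.png",i["color"][...,::-1])
    print(n,i["K"].round(1).tolist(),i["distortion"],(-i["R"].T@i["t"]).round(3),i["R"].round(2).tolist())
E
```

```text
{'time': 0.0, 'joint_positions': [-1.17, 0.322, -0.07, 1.452, 0.023, 1.371, -0.057], 'qd': [-0.0, 0.001, -0.001, 0.002, 0.0, -0.0, -0.001], 'joint_torque': [-0.001, -49.129, -0.404, -31.253, -0.064, 0.044, 0.0], 'position': [0.245, 0.601, 0.221], 'tool_rot': [-0.604, -3.083, 0.003], 'ft_force': [1.481, -0.243, 0.066], 'torque': [0.005, 0.052, -0.021], 'grip_width': 1.0}
scene [[394.0, 0.0, 317.4], [0.0, 394.0, 198.6], [0.0, 0.0, 1.0]] [-0.05905567  0.          0.          0.          0.        ] [ 1.305 -0.256  0.703] [[0.35, 0.94, 0.01], [0.6, -0.22, -0.77], [-0.72, 0.28, -0.64]]
top [[414.6, 0.0, 321.3], [0.0, 414.6, 202.3], [0.0, 0.0, 1.0]] [-0.04291166  0.          0.          0.          0.        ] [0.509 0.03  1.226] [[0.02, -1.0, 0.02], [-1.0, -0.02, -0.04], [0.04, -0.02, -1.0]]
```

View pics/scene0.png

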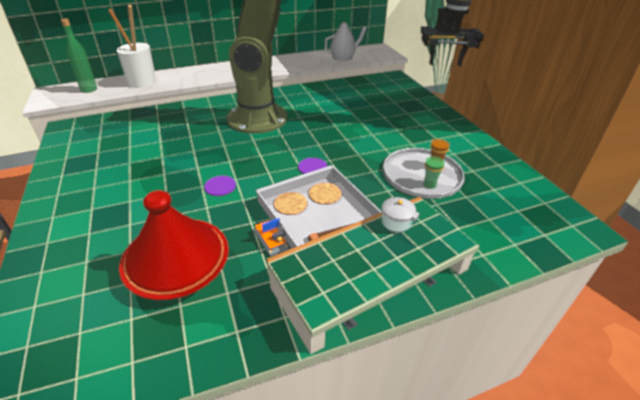

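View pics/top0.png

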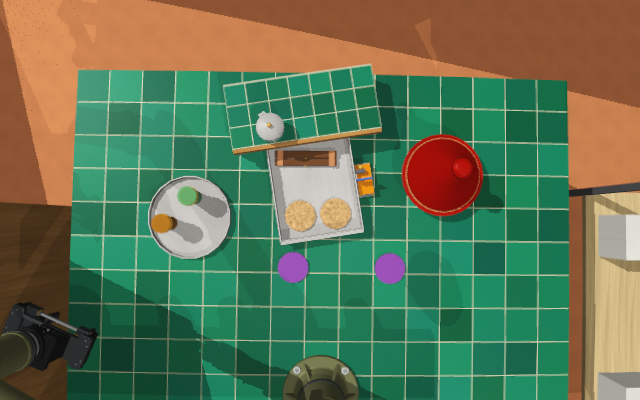

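The scene view shows the tray with its catch and tab near (270,235). In the top view the catch is near (365,180). The purple discs at (293,267) and (390,268) lie on the ledge and are look-alikes. Next I measure.

```bash
cat > h.py <<'E'
import cv2,numpy as np
def ray(i,uv):
    p=cv2.undistortPoints(np.float64(uv).reshape(-1,1,2),i["K"],i["distortion"]).reshape(-1,2)
    d=np.c_[p,np.ones(len(p))]@i["R"]; return -i["R"].T@i["t"],d
def onz(i,uv,z):
    c,d=ray(i,uv); return c+d*((z-c[2])/d[:,2])[:,None]
def mask(i,name):
    h=cv2.cvtColor(i["color"],cv2.COLOR_RGB2HSV);H,S,V=cv2.split(h)
    if name=="blue": return ((H>105)&(H<125)&(S>130)&(V>60)).astype(np.uint8)
    if name=="orange": return ((H>8)&(H<20)&(S>200)&(V>120)).astype(np.uint8)
def comps(m,mn=8):
    n,l,st,c=cv2.connectedComponentsWithStats(m,connectivity=8)
    return [(st[k].tolist(),c[k].round(1).tolist()) for k in range(1,n) if st[k,4]>=mn]
def proj(i,X):
    return cv2.projectPoints(np.float64(X).reshape(-1,1,3),cv2.Rodrigues(i["R"])[0],i["t"],i["K"],i["distortion"])[0].reshape(-1,2)
E
python3 - <<'E'
from h import *
for n,(x0,y0,x1,y1) in(("top",(320,120,400,180+40)),("scene",(230,205,310,265))):
    i=dict(np.load(n+"0.npz"))
    for k in("blue","orange"):print(n,k,comps(mask(i,k)))
    c=cv2.resize(i["color"][y0:y1,x0:x1,::-1],None,fx=8,fy=8,interpolation=cv2.INTER_CUBIC) if 1 else 0
    cv2.imwrite(f"pics/{n}c.png",c[:600,:640])
i=dict(np.load("top0.npz"))
# step front edge (top), from picture
p=onz(i,[[234,152],[381,131]],.084);print("step edge",p.round(4).tolist())
print("tray front corners",onz(i,[[281,243],[363,231]],.045).round(4).tolist())
E
python3 -c "
import cv2,numpy as np
a=cv2.imread('pics/topc.png');b=cv2.imread('pics/scenec.png');print(a.shape,b.shape)
cv2.imwrite('pics/both.png',cv2.resize(np.hstack([a[:480],b[:480]]),(800,300*1)))"
```

```text
top blue [([356, 178, 14, 3, 14], [362.5, 178.8])]
top orange [([355, 165, 5, 4, 10], [356.9, 166.6]), ([357, 164, 14, 14, 106], [365.0, 171.1]), ([358, 180, 16, 15, 190], [365.5, 186.6]), ([153, 214, 17, 18, 247], [161.0, 223.0])]
scene blue [([263, 219, 16, 12, 115], [270.8, 224.4])]
scene orange [([433, 141, 15, 8, 102], [440.0, 144.5]), ([256, 223, 28, 25, 205], [268.4, 236.8])]
step edge [[0.6899, 0.2517, 0.084], [0.7568, -0.1555, 0.084]]
tray front corners [[0.4389, 0.1196, 0.045], [0.4765, -0.1132, 0.045]]
(600, 640, 3) (480, 640, 3)
```

View pics/topc.png

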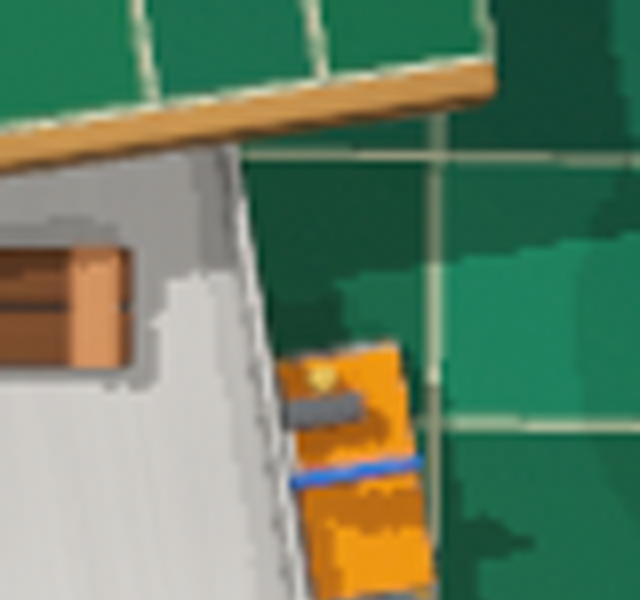

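View pics/scenec.png

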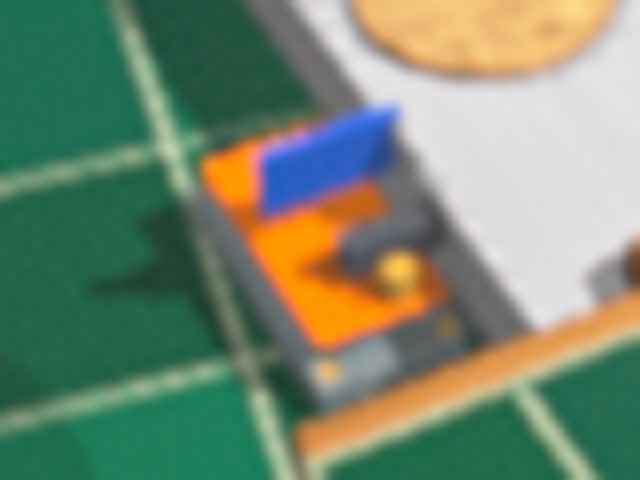

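The top crop shows the pin at (360,167), the lug at (360,171), and the blue tab edge from (356,180) to (373,178). The plate runs from (354,164) to (374,194). The scene crop agrees.

```bash
python3 - <<'E'
from h import *
T=dict(np.load("top0.npz"));S=dict(np.load("scene0.npz"))
f=lambda c,o:(np.float64(c)+.5)/8-.5+o
ct=lambda *c:f(c,(320,120)); cs=lambda *c:f(c,(230,205))
yaw=.161;U=np.array([[np.cos(yaw),np.sin(yaw),0],[-np.sin(yaw),np.cos(yaw),0],[0,0,1]])
def tri(a,b):
    (c1,d1),(c2,d2)=ray(T,a),ray(S,b);d1,d2=d1[0],d2[0]
    s=np.linalg.lstsq(np.c_[d1,-d2],c2-c1,rcond=None)[0];p,q=c1+d1*s[0],c2+d2*s[1]
    return ((p+q)/2).round(4),np.linalg.norm(p-q).round(4)
print("pin tri",tri(ct(322,374),cs(400,260)), "topz",onz(T,ct(322,374),.0365).round(4),"scene",onz(S,cs(400,260),.0365).round(4))
P=onz(T,[ct(398,343),ct(280,360),ct(315,600),ct(437,588)],.026);print("plate T",P.round(4).tolist(),P.mean(0).round(4))
P=onz(S,[cs(200,155),cs(320,348),cs(450,290)],.026);print("plate S out-right,in-right,in-left",P.round(4).tolist())
print("   centre S",((P[0]+P[2])/2).round(4))
print("tab tops T",onz(T,[ct(290,482),ct(423,462)],.062).round(4).tolist())
print("tab tops S(right,left)",onz(S,[cs(258,150),cs(398,105)],.062).round(4).tolist())
for n,I in(("T",T),("S",S)):
    m=((I["color"][...,0]>130)&(I["color"][...,1]<50)&(I["color"][...,2]<50)).astype(np.uint8)
    print(n,comps(m,200))
    c,d=ray(I,np.argwhere(m)[:,::-1]);z=I["range_z"][m>0]
    X=c+d*z[:,None];X=X[z>0];print("tagine min/max",X.min(0).round(3),X.max(0).round(3), "ymax z>.08",X[X[:,2]>.08].max(0).round(3))
# depth-based unit frame check
X=onz(T,[[234,152],[381,131]],.084);print((X@U.T).round(4))
print("lip u",(onz(T,[[281,243],[363,231]],.045)@U.T).round(4))
E
```

```text
pin tri (array([ 0.6625, -0.1027,  0.038 ]), np.float64(0.0004)) topz [[ 0.6627 -0.1027  0.0365]] scene [[ 0.6609 -0.1025  0.0365]]
plate T [[0.676, -0.1315, 0.026], [0.6689, -0.0884, 0.026], [0.5816, -0.1023, 0.026], [0.5867, -0.1467, 0.026]] [ 0.6283 -0.1172  0.026 ]
plate S out-right,in-right,in-left [[0.5858, -0.1458, 0.026], [0.6775, -0.1322, 0.026], [0.6678, -0.0896, 0.026]]
   centre S [ 0.6268 -0.1177  0.026 ]
tab tops T [[0.6209, -0.089, 0.062], [0.6289, -0.136, 0.062]]
tab tops S(right,left) [[0.6277, -0.1351, 0.062], [0.6227, -0.0906, 0.062]]
T [([402, 135, 81, 81, 621], [440.4, 175.4]), ([407, 139, 66, 72, 3040], [436.0, 172.5])]
tagine min/max [ 0.526 -0.46   0.038] [ 0.759 -0.223  0.22 ] ymax z>.08 [ 0.728 -0.255  0.22 ]
S [([120, 191, 108, 109, 6178], [174.2, 252.3])]
tagine min/max [ 0.55  -0.458  0.04 ] [ 0.761 -0.225  0.218] ymax z>.08 [ 0.728 -0.257  0.218]
[[ 0.7214  0.1378  0.084 ]
 [ 0.7221 -0.2748  0.084 ]]
lip u [[ 0.4524  0.0477  0.045 ]
 [ 0.4522 -0.1881  0.045 ]]
```

```bash
python3 -m inch '[[-1,0,0,0,-0.18],[-1,0,0,0,-0.18],[-1,0,0,0,-0.18],[-1,-45,-40,0,0],[-1,-45,-40,0,0]]' && python3 -m inch '[[-1,-45,-40,0,0],[-1,-45,-40,0,0],[-1,-45,-40,0,0],[-1,0,-60,0,0],[-1,0,-60,0,0]]'
```

```text
time: 0.72
position: [0.3419, 0.5396, 0.2179]
tool_rot: [0.289, -3.122, 0.007]
ft_force: [0.6, 0.0, -0.3]
grip_width: 0.511
time: 1.35
position: [0.5252, 0.3216, 0.2131]
tool_rot: [0.29, -3.118, 0.012]
ft_force: [-0.1, 0.4, -0.3]
grip_width: 0.018
```

```bash
cat > g.py <<'E'
from bench import ctrl
import numpy as np,sys
from scipy.spatial.transform import Rotation as Ro
yaw=.161;ux=np.array([np.cos(yaw),np.sin(yaw),0]);uy=np.array([-ux[1],ux[0],0])
def go(tgt):
    s=ctrl.get_state();p=np.array(s["position"]);R=Ro.from_rotvec(s["tool_rot"]).as_matrix()
    d=(np.array(tgt)-p)*1000;ang=np.arctan2(R[1,1],R[0,1])-np.pi/2-yaw
    print("t",round(s["time"],2),"pos",p.round(4),"tool shift mm",(R.T@d).round(1),"twist",round(-ang,3),"toolz",R[:,2].round(3),"F",np.round(s["ft_force"],1),"grip",round(float(s["grip_width"]),2))
C=np.array([.6277,-.1175,0])
def plate(a,z,b=0): return C+ux*a/1000+uy*b/1000+[0,0,z/1000]
def unit(u,v,z): return ux*u+uy*v+[0,0,z/1000]
E
python3 -c "
from g import *;go(plate(-24,120))"
```

```text
t 1.35 pos [0.5252 0.3216 0.2131] tool shift mm [   3.  -449.3   96.1] twist -0.024 toolz [-0.01  -0.009 -1.   ] F [-0.1  0.4 -0.3] grip 0.02
```

```bash
python3 -m inch '[[-1,0,-60,0,-0.024],[-1,0,-60,0,0],[-1,0,-60,0,0],[-1,0,-60,0,0],[-1,0,-60,0,0]]' && python3 -m inch '[[-1,0,-60,20,0],[-1,0,-60,30,0],[-1,0,-30,30,0],[-1,0,0,0,0]]';python3 -c "
from g import *;go(plate(-24,40))"
```

```text
time: 1.98
position: [0.5859, 0.0175, 0.2129]
tool_rot: [0.328, -3.111, 0.012]
ft_force: [0.7, -0.3, 0.2]
grip_width: 0.006
time: 2.48
position: [0.6138, -0.1341, 0.1345]
tool_rot: [0.313, -3.112, 0.017]
ft_force: [-0.1, -0.8, 0.1]
grip_width: 0.007
t 2.48 pos [ 0.6138 -0.1341  0.1345] tool shift mm [ 5.6 15.3 94.5] twist -0.039 toolz [-0.013 -0.012 -1.   ] F [-0.1 -0.8  0.1] grip 0.01
```

```bash
sed -i 's/round(-ang,3)/round(ang,3)/' g.py; python3 -m inch '[[-1,6,15,30,0.04],[-1,0,0,35,0],[-1,0,0,25,0],[-1,0,0,0,0]]';python3 -c "
from g import *;go(plate(-24,16))"
```

```text
time: 2.98
position: [0.6058, -0.1151, 0.0451]
tool_rot: [0.257, -3.121, 0.012]
ft_force: [0.3, -0.8, -0.1]
grip_width: 0.009
t 2.98 pos [ 0.6058 -0.1151  0.0451] tool shift mm [ 2.5 -5.6 29.2] twist 0.003 toolz [-0.009 -0.008 -1.   ] F [ 0.3 -0.8 -0.1] grip 0.01
```

```bash
python3 -m inch '[[-1,2,-6,8,0],[-1,0,0,8,0],[-1,0,0,0,0]]';python3 -c "
from g import *;go(plate(-24,16))
from h import *
i=ctrl.get_image('scene');a=i['color'][190:265,220:320,::-1];cv2.imwrite('pics/s2.png',cv2.resize(a,None,fx=8,fy=8,interpolation=2))"
```

```text
time: 3.35
position: [0.6073, -0.1207, 0.0319]
tool_rot: [0.26, -3.127, 0.012]
ft_force: [-0.6, 0.3, -0.1]
grip_width: 0.002
t 3.35 pos [ 0.6073 -0.1207  0.0319] tool shift mm [ 3.3  0.1 15.9] twist 0.005 toolz [-0.003 -0.008 -1.   ] F [-0.6  0.3 -0.1] grip 0.0
```

View pics/s2.png

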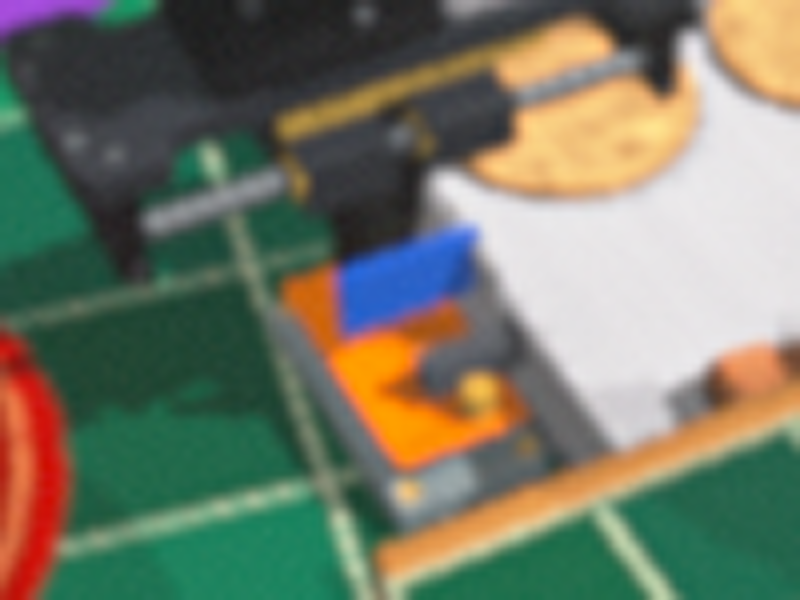

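The picture shows the shut fingers (crop 380,220) over the plate just behind the blue tab, clear of it. Now I press.

```bash
python3 -m inch '[[-1,3,0,6,0],[-1,0,0,5,0],[-1,0,0,4,0],[-1,0,0,2,0]]';python3 -c "
from g import *;go(plate(-24,16))"
```

```text
time: 3.9
position: [0.6052, -0.1218, 0.0174]
tool_rot: [0.26, -3.129, 0.012]
ft_force: [-3.3, 0.9, 7.5]
grip_width: 0.005
t 3.9 pos [ 0.6052 -0.1218  0.0174] tool shift mm [1.1 0.6 1.4] twist 0.005 toolz [-0.001 -0.008 -1.   ] F [-3.3  0.9  7.5] grip 0.01
```

```bash
python3 -m inch '[[-1,0,0,3,0],[-1,0,0,3,0]]';python3 -c "
from g import *;go(plate(-24,16))"
```

```text
time: 4.15
position: [0.6053, -0.1218, 0.0161]
tool_rot: [0.259, -3.129, 0.009]
ft_force: [-10.6, 2.0, 25.1]
grip_width: 0.003
t 4.15 pos [ 0.6053 -0.1218  0.0161] tool shift mm [1.2 0.7 0.1] twist 0.004 toolz [-0.002 -0.006 -1.   ] F [-10.6   2.   25.1] grip 0.0
```

```bash
python3 -m inch '[[-1,-4,0,1,0],[-1,-4,0,1,0],[-1,-4,0,1,0]]';python3 -c "
from g import *;go(plate(12,16))"
```

```text
time: 4.53
position: [0.6081, -0.1219, 0.0163]
tool_rot: [0.254, -3.11, 0.004]
ft_force: [-14.8, 0.7, 19.6]
grip_width: 0.003
t 4.53 pos [ 0.6081 -0.1219  0.0163] tool shift mm [-32.1   1.1  -0.4] twist 0.002 toolz [-0.021 -0.004 -1.   ] F [-14.8   0.7  19.6] grip 0.0
```

```bash
python3 -m inch '[[-1,-7,0,0,0],[-1,-7,0,0,0]]';python3 -c "
from g import *;go(plate(12,16))"
```

```text
time: 4.78
position: [0.6164, -0.1213, 0.0167]
tool_rot: [0.25, -3.099, 0.002]
ft_force: [-8.2, 1.5, 7.6]
grip_width: 0.006
t 4.78 pos [ 0.6164 -0.1213  0.0167] tool shift mm [-23.8   1.9  -0.1] twist -0.0 toolz [-0.032 -0.004 -0.999] F [-8.2  1.5  7.6] grip 0.01
```

```bash
python3 -m inch '[[-1,-6,0,0.8,0],[-1,-6,0,0.8,0]]';python3 -c "
from g import *;go(plate(12,16))"
```

```text
time: 5.03
position: [0.6181, -0.1212, 0.0165]
tool_rot: [0.245, -3.077, -0.004]
ft_force: [-18.1, 1.5, 21.9]
grip_width: 0.009
t 5.03 pos [ 0.6181 -0.1212  0.0165] tool shift mm [-22.    2.1  -0.6] twist -0.002 toolz [-0.055 -0.002 -0.998] F [-18.1   1.5  21.9] grip 0.01
```

```bash
python3 -m inch '[[-1,-8,0,-0.7,0],[-1,-8,0,-0.4,0]]';python3 -c "
from g import *;go(plate(12,16))"
```

```text
time: 5.28
position: [0.6268, -0.1201, 0.017]
tool_rot: [0.241, -3.062, -0.007]
ft_force: [-7.8, 1.2, 8.5]
grip_width: 0.007
t 5.28 pos [ 0.6268 -0.1201  0.017 ] tool shift mm [-13.3   2.5   0.1] twist -0.004 toolz [-0.07  -0.001 -0.998] F [-7.8  1.2  8.5] grip 0.01
```

```bash
python3 -c "
from g import *;go(plate(12,16))
from h import *
i=ctrl.get_image('scene');a=i['color'][190:265,220:320,::-1];cv2.imwrite('pics/s3.png',cv2.resize(a,None,fx=8,fy=8,interpolation=2))"
```

```text
t 5.28 pos [ 0.6268 -0.1201  0.017 ] tool shift mm [-13.3   2.5   0.1] twist -0.004 toolz [-0.07  -0.001 -0.998] F [-7.8  1.2  8.5] grip 0.01
```

View pics/s3.png

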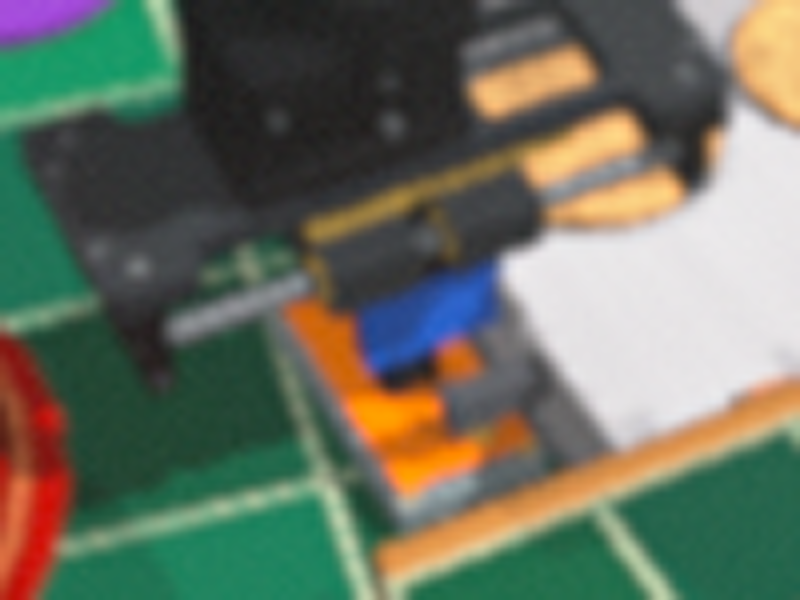

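The plate is down and the tab (crop 430,320) is moving in. The lug (480,400) now hides the pin, so it is passing over it. I keep going.

```bash
python3 -m inch '[[-1,-7,0,0,0],[-1,-7,0,-0.2,0]]';python3 -c "
from g import *;go(plate(12,16))"
```

```text
time: 5.58
position: [0.6351, -0.1191, 0.0169]
tool_rot: [0.238, -3.049, -0.009]
ft_force: [-9.5, -0.3, 11.4]
grip_width: 0.004
t 5.58 pos [ 0.6351 -0.1191  0.0169] tool shift mm [-5.   2.8  0.5] twist -0.005 toolz [-0.083 -0.001 -0.997] F [-9.5 -0.3 11.4] grip 0.0
```

```bash
python3 -m inch '[[-1,-7,0,-0.2,0],[-1,-7,0,-0.2,0]]';python3 -c "
from g import *;go(plate(14,16))
from h import *
i=ctrl.get_image('scene');np.savez('s4.npz',**i);a=i['color'][190:265,220:320,::-1];cv2.imwrite('pics/s4.png',cv2.resize(a,None,fx=8,fy=8,interpolation=2))
i=ctrl.get_image('top')
np.savez('t4.npz',**i)
y=i['color'][195:250,300:340].astype(int).sum(2);print(y[25:55,20])"
```

```text
time: 5.82
position: [0.642, -0.1183, 0.017]
tool_rot: [0.235, -3.034, -0.012]
ft_force: [-11.1, 1.0, 12.5]
grip_width: 0.006
t 5.83 pos [ 0.642  -0.1183  0.017 ] tool shift mm [-0.1  3.   1. ] twist -0.007 toolz [-0.099  0.    -0.995] F [-11.1   1.   12.5] grip 0.01
[582 576 539 549 614 620 600 251 189 192 189 188 189 189 205 258 258 257
 394 575 294 294 290 292 291 288 292 291 292 294]
```

View pics/s4.png

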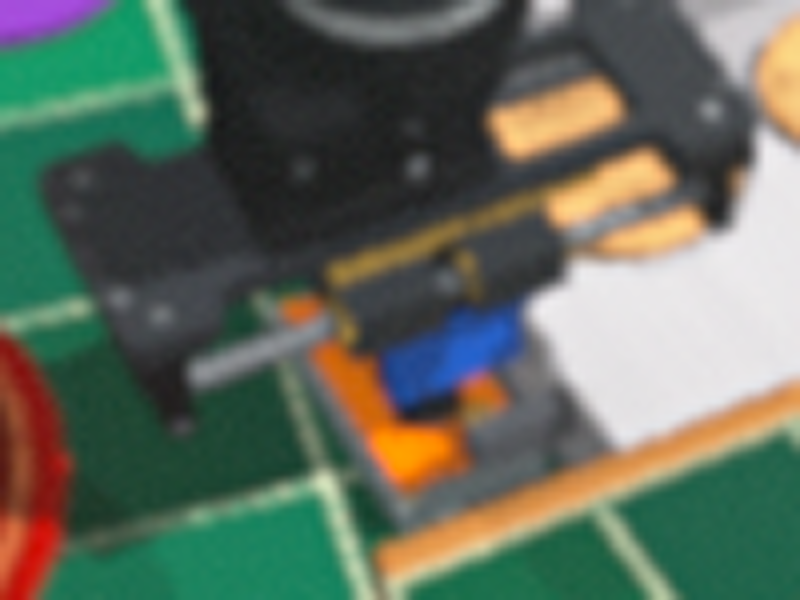

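The pin's brass now shows at (480,405) on the robot side of the lug. I check the travel against the top view.

```bash
cat > m.py <<'E'
from h import *
from g import ux
def lip(i,uu=.452,v=-.07):
    # mean brightness along unit x through the lip, at several v; outermost strong bright->dark edge
    from g import unit
    r=[]
    for vv in np.arange(-.13,0.0,.01):
        u=np.arange(.40,.60,.0005);px=proj(i,np.array([unit(a,vv,43) for a in u])).astype(np.float32)
        im=i["color"].astype(np.float32); im=cv2.GaussianBlur(im,(0,0),.7)
        g=cv2.remap(im[...,0],px[:,0:1],px[:,1:2],cv2.INTER_LINEAR)[:,0]
        k=np.where(g>100)[0]; r.append(u[k[0]] if len(k) else np.nan)
    return r
E
python3 - <<'E'
from m import *
a=lip(dict(np.load('top0.npz')));b=lip(dict(np.load('t4.npz')))
print(np.round(a,4));print(np.round(b,4));print(np.nanmedian(a),np.nanmedian(b))
E
```

```text
[0.4485 0.4375 0.4    0.448  0.4435 0.445  0.4455 0.447  0.4475 0.448
 0.448  0.4225 0.4   ]
[0.4    0.4    0.438  0.44   0.442  0.4435 0.445  0.4465 0.448  0.4495
 0.451  0.4205 0.4   ]
0.44550000000000006 0.44200000000000006
```

```bash
python3 - <<'E'
from h import *;from g import ux,C
S=dict(np.load('s4.npz'))
f=lambda c:(np.float64(c)+.5)/8-.5+np.array([220,190])
for n,c,z in(("tab br corner s2",(345,335),.0385),("now",(403,412),.0385),("lug s2 inner right bottom",(430,392),.029),("lug now",(475,458),.029),("pin s2",(480,388),.0365)):
    X=onz(S,[f(c)],z)[0];print(n,X.round(4),"u rel plate mm",(1000*(X-C)@ux).round(1))
E
```

```text
tab br corner s2 [ 0.6311 -0.1357  0.0385] u rel plate mm 0.4
now [ 0.6678 -0.1278  0.0385] u rel plate mm 38.0
lug s2 inner right bottom [ 0.6535 -0.1162  0.029 ] u rel plate mm 25.6
lug now [ 0.6838 -0.1111  0.029 ] u rel plate mm 56.4
pin s2 [ 0.6641 -0.1034  0.0365] u rel plate mm 38.2
```

The lug is past: it moved about 33 mm, so tray_out is about 0.072. I back off and lift to let the catch spring up.

```bash
python3 -m inch '[[-1,4,0,-6,0],[-1,6,0,-20,0],[-1,6,0,-50,0],[-1,40,0,-30,0],[-1,50,0,0,0]]';python3 -c "
from g import *;go(unit(.45,-.07,100))
from h import *
i=ctrl.get_image('scene');a=i['color'][190:265,220:320,::-1];cv2.imwrite('pics/s5.png',cv2.resize(a,None,fx=8,fy=8,interpolation=2))"
```

```text
time: 6.55
position: [0.5501, -0.134, 0.1374]
tool_rot: [0.24, -3.039, -0.009]
ft_force: [0.3, 0.7, 1.0]
grip_width: 0.006
t 6.55 pos [ 0.5501 -0.134   0.1374] tool shift mm [ 68.2 149.7  45.8] twist -0.004 toolz [-0.093 -0.001 -0.996] F [0.3 0.7 1. ] grip 0.01
```

View pics/s5.png

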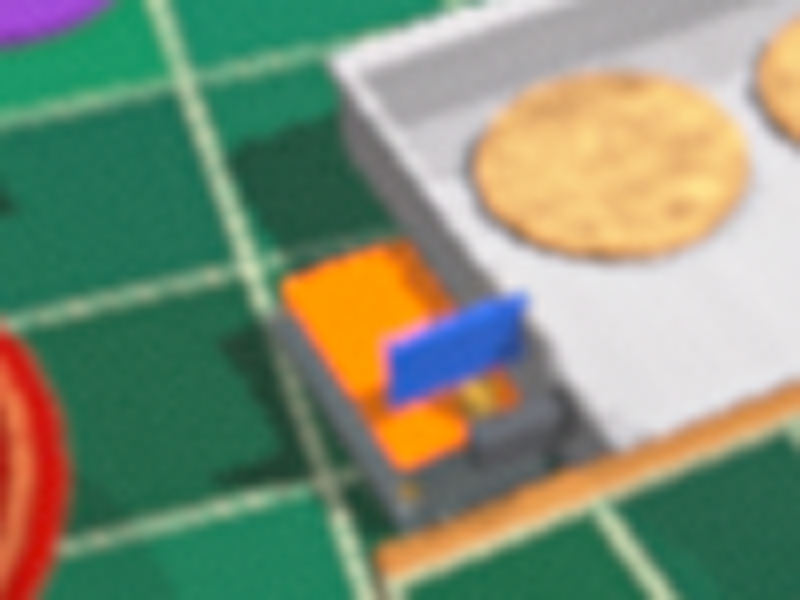

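The catch has sprung up, with the brass pin at (480,395) behind the lug at (515,425). Next I move to the tray lip.

```bash
python3 -m inch '[[-1,40,50,0,0],[-1,34,50,0,0],[-1,0,50,0,0],[-1,0,0,20,0],[-1,0,0,0,0]]';python3 -c "
from g import *;go(unit(.452,-.07,30))"
```

```text
time: 7.22
position: [0.4429, -0.0007, 0.1263]
tool_rot: [0.226, -3.03, -0.013]
ft_force: [-0.1, -0.1, -0.3]
grip_width: 0.004
t 7.22 pos [ 0.4429 -0.0007  0.1263] tool shift mm [-24.7   0.4  94.3] twist -0.013 toolz [-0.103  0.001 -0.995] F [-0.1 -0.1 -0.3] grip 0.0
```

```bash
python3 -m inch '[[-1,-12,0,25,0],[-1,-8,0,35,0],[-1,-4,0,28,0],[-1,0,0,6,0],[-1,0,0,0,0]]';python3 -c "
from g import *;go(unit(.452,-.07,30));go(unit(.557-.0095,-.07,30))"
```

```text
time: 7.85
position: [0.462, 0.0004, 0.033]
tool_rot: [0.218, -3.038, -0.012]
ft_force: [0.1, 0.0, 0.5]
grip_width: 0.005
t 7.85 pos [4.62e-01 4.00e-04 3.30e-02] tool shift mm [3.8 3.5 3.4] twist -0.018 toolz [-0.096  0.001 -0.995] F [0.1 0.  0.5] grip 0.0
t 7.85 pos [4.62e-01 4.00e-04 3.30e-02] tool shift mm [-91.3   5.3  -5.7] twist -0.018 toolz [-0.096  0.001 -0.995] F [0.1 0.  0.5] grip 0.0
```

```bash
python3 -m inch '[[-1,-12,0,-1.2,-0.02],[-1,-12,0,-1.2,0],[-1,-12,0,-1.2,0],[-1,-12,0,-1.2,0]]' && python3 -m inch '[[-1,-12,0,-1.2,0],[-1,-12,0,-1.2,0]]';python3 -c "
from g import *;go(unit(.557-.0095,-.07,35))"
```

```text
time: 8.35
position: [0.5113, 0.0081, 0.0348]
tool_rot: [0.25, -3.033, -0.015]
ft_force: [-2.8, -0.4, -1.0]
grip_width: 0.001
time: 8.6
position: [0.5368, 0.0124, 0.0348]
tool_rot: [0.25, -3.032, -0.015]
ft_force: [-2.6, -0.4, 0.2]
grip_width: 0.007
t 8.6 pos [0.5368 0.0124 0.0348] tool shift mm [-15.6   3.8  -1.7] twist 0.003 toolz [-0.099  0.001 -0.995] F [-2.6 -0.4  0.2] grip 0.01
```

```bash
python3 -m inch '[[-1,-7,0,-0.7,0],[-1,-5,0,-0.5,0],[-1,-4,0,-0.4,0]]' && python3 -m inch '[[-1,-4,0,-0.4,0]]';python3 -c "
from g import *;go(unit(.557-.0095,-.07,35))"
```

```text
time: 8.98
position: [0.5434, 0.0136, 0.0348]
tool_rot: [0.248, -3.007, -0.015]
ft_force: [-12.2, -2.0, 9.4]
grip_width: 0.001
time: 9.1
position: [0.5433, 0.0136, 0.0349]
tool_rot: [0.246, -2.997, -0.015]
ft_force: [-12.5, -1.8, 8.4]
grip_width: 0.006
t 9.1 pos [0.5433 0.0136 0.0349] tool shift mm [-9.   3.7 -1.2] twist 0.002 toolz [-0.134 -0.001 -0.991] F [-12.5  -1.8   8.4] grip 0.01
```

```bash
python3 -m inch '[[-1,15,0,1,0],[-1,25,0,0,0],[-1,10,0,-40,0],[-1,10,0,-60,0],[-1,0,0,-60,0]]';python3 -c "
from g import *;go(unit(.4,-.07,200))
from h import *
i=ctrl.get_image('top');np.savez('t6.npz',**i);j=ctrl.get_image('scene');np.savez('s6.npz',**j)
a=cv2.resize(i['color'][110:260,240:390,::-1],(400,400),interpolation=2);b=cv2.resize(j['color'][170:270,220:320,::-1],(400,400),interpolation=2)
cv2.imwrite('pics/s6.png',np.hstack([a,b]))"
```

```text
time: 9.72
position: [0.5081, 0.0043, 0.2034]
tool_rot: [0.246, -3.004, -0.015]
ft_force: [2.1, 0.5, 0.3]
grip_width: 0.002
t 9.72 pos [0.5081 0.0043 0.2034] tool shift mm [100.9   7.3  16.4] twist 0.001 toolz [-0.128 -0.001 -0.992] F [2.1 0.5 0.3] grip 0.0
```

View pics/s6.png

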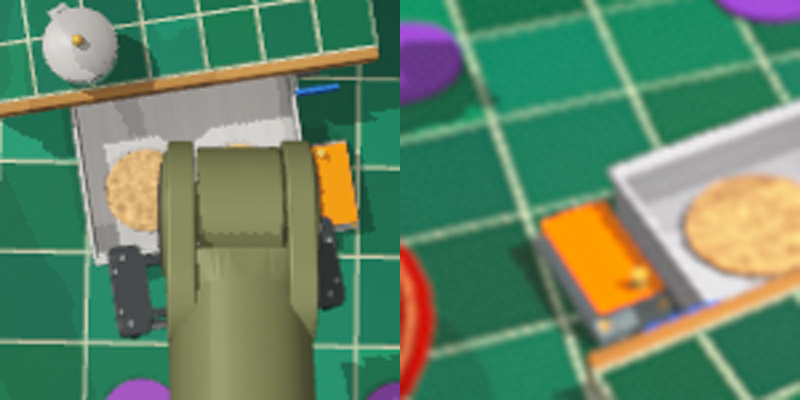

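```bash
python3 - <<'E'
from h import *;from g import ux,uy,C
i=dict(np.load('t6.npz'));j=dict(np.load('top0.npz'))
f=lambda c:(np.float64(c)+.5)*.375-.5+np.array([240,110])
X=onz(i,[f((298,91)),f((338,86))],.062).mean(0);print("tab now rel plate",(1000*(X-C)@ux).round(1),"pos",X.round(4))
ft=lambda c:(np.float64(c)+.5)/8-.5+np.array([320,120])
X0=onz(j,[ft((290,482)),ft((423,462))],.062).mean(0);print("tab start",(1000*(X0-C)@ux).round(1))
for n,I in(("start",j),("now",i)):
    m=mask(I,"blue");c=np.argwhere(m)[:,::-1].astype(float);c=c[(c[:,0]>340)&(c[:,0]<390)]
    print(n,len(c),(1000*((onz(I,c,.062).mean(0)-C)@ux)).round(1))
a=onz(j,[[281,243]],.045)[0];b=onz(i,[f((98,264))],.045)[0];print("corner travel",(1000*(b-a)@ux).round(1))
E
```

```text
tab now rel plate 100.6 pos [ 0.7262 -0.0966  0.062 ]
tab start -1.9
start 14 -1.9
now 29 98.8
corner travel 98.3
```

Travel comes out at about 98–102 mm, so the tray is at or near home. I push a second time, a little higher, to confirm the stop.

```bash
python3 -m inch '[[-1,0,0,60,0],[-1,-6,0,60,0],[-1,-6,0,40,0],[-1,0,0,4,0],[-1,0,0,0,0]]';python3 -c "
from g import *;go(unit(.5385,-.07,40))"
```

```text
time: 10.45
position: [0.5186, 0.008, 0.0471]
tool_rot: [0.25, -3.043, -0.016]
ft_force: [0.2, 1.1, 0.0]
grip_width: 0.006
t 10.45 pos [0.5186 0.008  0.0471] tool shift mm [-25.9   5.1   4.9] twist 0.002 toolz [-0.089  0.003 -0.996] F [0.2 1.1 0. ] grip 0.01
```

```bash
python3 -m inch '[[-1,-10,0,8,0],[-1,-10,0,-1,0],[-1,-6,0,-0.6,0],[-1,-7,0,-0.7,0],[-1,-7,0,-0.7,0]]';python3 -c "
from g import *;go(unit(.5385,-.07,40))"
```

```text
time: 11.08
position: [0.5447, 0.0121, 0.0416]
tool_rot: [0.246, -3.007, -0.017]
ft_force: [-18.1, -1.8, 14.4]
grip_width: 0.006
t 11.07 pos [0.5447 0.0121 0.0416] tool shift mm [0.8 5.4 1.9] twist 0.001 toolz [-0.124  0.001 -0.992] F [-18.1  -1.8  14.4] grip 0.01
```

The same stop is met at 18 N. I retreat and run a final check.

```bash
python3 -m inch '[[-1,20,0,0,0],[-1,25,0,0,0],[-1,10,0,-40,0],[-1,0,0,-60,0],[-1,0,50,-40,0]]' && python3 -m inch '[[-1,0,60,0,0],[-1,0,60,0,0],[-1,0,60,0,0],[-1,0,0,0,0]]';python3 -c "
from g import *;go(unit(.4,-.07,200))
from h import *
i=ctrl.get_image('top');np.savez('t7.npz',**i)
c=np.argwhere(mask(i,'blue'))[:,::-1].astype(float);c=c[(c[:,0]>340)&(c[:,0]<390)]
print('tab',(1000*((onz(i,c,.062).mean(0)-C)@ux)).round(1))
cv2.imwrite('pics/s7.png',i['color'][...,::-1])"
```

```text
time: 11.7
position: [0.5008, 0.0472, 0.1911]
tool_rot: [0.233, -3.007, -0.015]
ft_force: [1.0, 1.0, -1.2]
grip_width: 0.005
time: 12.2
position: [0.4776, 0.2364, 0.204]
tool_rot: [0.241, -3.023, -0.026]
ft_force: [-0.7, -0.3, -0.7]
grip_width: 0.006
t 12.2 pos [0.4776 0.2364 0.204 ] tool shift mm [ 108.1 -227.2    9.8] twist -0.004 toolz [-0.109  0.008 -0.994] F [-0.7 -0.3 -0.7] grip 0.01
tab 98.8
```

View pics/s7.png

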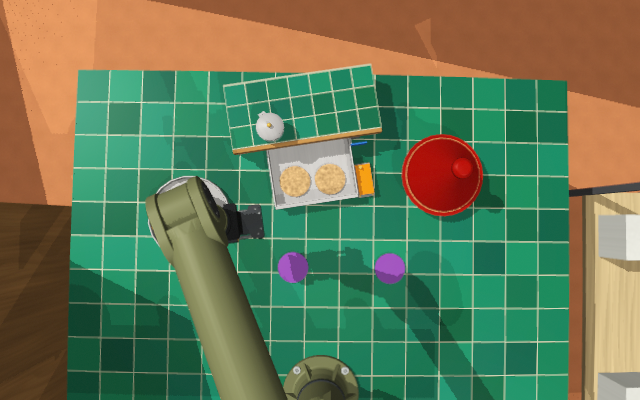

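The tray is home, with the tab at (358,143) beside the step. The coasters are in the tray, and the tagine, salt cellar and purple discs have not moved.

```bash
python3 -c "
from bench import ctrl;print(ctrl.close_job())"
```

```text
the job is handed in; nothing more can be done
None
```

I put the tray away and handed the job in at about 12 s; no verdict was reported.

**What I did:** I pressed the orange plate down with the shut fingertips and kept it down while pushing the blue tab in by about 33 mm. Once the lug was past the pin I lifted off, and the catch sprang up. Then I pushed the tray home by its front lip.

**Checks that agreed:**
- **Catch:** a picture after lifting showed the catch up and the pin on the robot side of the lug.
- **Stop:** two lip pushes, at 12 N and 18 N, ended at the same place. The tab did not move between them.
- **Surroundings:** in the last picture the coasters lie in the tray, and the tagine and salt cellar have not moved. The trivet was hidden under the step, and the arm covered the tea tray.

**Checks that were weak or disagreed:**
- **Final position:** the pictures put the tab's total travel at 98–102 mm, which is only good to about 2–4 mm. My lip estimate had the stop about 8 mm further in, so I trusted the repeated firm stop instead.
- **Edge measurement:** my automatic measurement of the tray's front edge failed, because the tile joints and purple discs confused it.
- **Pressing:** friction while I slid along the plate tilted the tool by about 0.1 rad. The press force read between about 7.5 and 25 N, and the lowest reading leaves little margin over what the lug needs to clear the pin.

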